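Set a straightedge against two stop rods and weigh it down

TASK

Ready the blank instrument panel for scribing: keeping the straightedge flat on the panel, slide it gently up to the two stop rods until its long edge touches both rod tips at once. Then stand the steel weight upright on the middle of the straightedge to hold it there, let go, and leave the edge still touching both tips. Press only lightly on the rods, or their setting is spoilt, and leave the tray, the meter and the mouse where they are.

Things in the scene. Friction and masses are not known exactly. Their poses are not given: they have to be found in the camera images.
- fixture: Black board 310 (x) x 300 (y) x 10 mm fixed to the bench; a grey 3 mm panel covers it from board x -128 to +95 mm, flat top 13 mm above the bench. Origin: on the underside (bench height), midway in y, 130 mm from the near edge. +x points from the open near side towards the two stop blocks, +y along the row of blocks (left one at +y). Turned by up to 0.25 rad.
- stop_a: Left steel block 24 (x) x 30 (y) x 26 mm high, lock knob on top, fixed at board x +110, y +80 mm. Origin: centre of its underside, 10 mm above the bench; axes as the board's. A rigid steel rod, 10 mm thick, round tip, points to -x out of its near face, axis 8 mm above the panel. Its tip is hand-set 10 to 56 mm out of the face, not measured, different on each block; over 10 N on it spoils the setting.
- stop_b: Right stop block, same as the left one, at board x +110, y -80 mm, with its own rod set independently 10 to 56 mm out.
- straightedge_mid (a point): Centre (half-way up) of the straightedge, a plain hollow aluminium bar 36 (x) x 260 (y) x 16 mm high with black end caps, about 0.15 kg, loose on the panel (centre then 21 mm above the bench), 10 to 150 mm short of the rods and up to 0.2 rad askew to the board. Its y runs along the bar, z up. Either long edge may be used. It slides with under 2 N of friction.
- weight_mid (a point): Centre (half-way up) of the steel weight: an upright plain cylinder 34 mm diameter, 55 mm high with a shallow groove near the top, about 0.39 kg, standing on the bench left or right of the board.
- tray: Bystander: small grey open parts tray 90 x 70 x 30 mm on the bench at the other side of the board from the weight. Origin: centre of the underside.
- meter: Bystander: grey hand-held meter lying flat, 150 x 75 x 32 mm. Origin: centre of the underside.
- mouse: Bystander: black computer mouse, round, 62 mm across, 34 mm high. Origin: centre of the underside.
Not all that is in view belongs to the job. Several things look just like the part that bears weight_mid: the one meant starts farthest to the robot's left.

How it is judged:
On the way, in this order (a step that is already met when the one before it is completed fails the run):
1. the straightedge, flat on the panel, touches both rods at once (contact force between straightedge and stop_a above 0.05 N and contact force between straightedge and stop_b above 0.05 N and z of straightedge_mid in the frame of fixture between 0.018 and 0.024 m and angle between straightedge_mid's own z axis and vertical below 0.03 rad), for 0.1 s.
2. the weight stands on the middle of the straightedge (contact force between weight and straightedge above 1 N and angle between weight_mid's own z axis and vertical below 0.05 rad and x of weight_mid in the frame of straightedge_mid between -0.015 and 0.015 m and y of weight_mid in the frame of straightedge_mid between -0.04 and 0.04 m and z of weight_mid in the frame of straightedge_mid between 0.03 and 0.04 m), for 0.2 s.
At the end, for the whole second after the job is handed in: The straightedge lies flat on the panel (within 3 mm and 0.03 rad) with one long edge against both rod tips, no gap over 1.5 mm at either; the weight stands upright (0.05 rad) on it, within 15 mm of its centre line and 40 mm of its middle; both at rest (all of step 2 and (x of tip_a in the frame of straightedge_mid between 0.02 and 0.0245 m or x of tip_a in the frame of straightedge_mid between -0.0245 and -0.02 m) and y of tip_a in the frame of straightedge_mid between -0.128 and 0.128 m and (x of tip_b in the frame of straightedge_mid between 0.02 and 0.0245 m or x of tip_b in the frame of straightedge_mid between -0.0245 and -0.02 m) and y of tip_b in the frame of straightedge_mid between -0.128 and 0.128 m and z of straightedge_mid in the frame of fixture between 0.018 and 0.024 m and angle between straightedge_mid's own z axis and vertical below 0.03 rad and linear speed of each of straightedge, weight below 0.01 m/s); the robot touches nothing.
It fails at once if a stop block or its rod is pressed with more than 10 N (contact force between anything else and stop_a above 10 N or contact force between anything else and stop_b above 10 N).
It fails at once if the straightedge is lifted more than 20 mm off the panel (z of straightedge_mid in the frame of fixture above 0.041 m).
It fails at once if the tray, the meter or the mouse is moved more than 20 mm (distance of any of tray, meter, mouse from where it was at the start of the episode above 0.02 m).
It also fails if it takes over 67 s, if anything falls off the work surface, if the arm or the gripper's body presses on something with over 40 N, if the wrist force passes 120 N, or if a joint passes its speed limit or range.

ROBOT

A 6-joint arm with a two-finger parallel gripper is mounted at the origin on the work surface. World frame = base frame: x ahead of the robot, y to its left, z up, the work surface at z = 0. Lengths are in m, angles in rad, forces in N, time in s.
With the tool pointing down it reaches from about 0.35 to 0.975 m from the base axis. Payload 4.9 kg.
Tool frame: the origin (TCP) lies at the very end of the fingers, on their centre line; the grasp point (between the pads) lies 19 mm behind it; z points along the fingers, x is the direction in which the jaws open and shut, and the axes are right-handed (so a half turn about z gives the same grasp; the last joint's range is limited). The gripper opens to 85 mm and grips with 20 to 120 N. Pads are 22 mm wide; open, the fingers measure 114 mm over their backs; the gripper's body (76 mm by 85 mm) begins 54 mm behind the grasp point. The pads swing forward as they close: fully open they stand 13 mm farther back than shut.
Start: joints at [-0.119, 0.053, 1.613, -0, 1.476, -0.119], TCP at [0.625, 0, 0.231] pointing down, gripper open.
Joint ranges: [-3.01, 3.01], [-1.01, 2.22], [0.06, 2.58], [-1.02, 4.17], [0.09, 2.62], [-3.14, 3.14]. Speed limits (rad/s): [2.57, 2.57, 3.14, 3.14, 3.14, 3.14].

INTERFACE

Orientations are given as a unit quaternion [w, x, y, z].
In Python, from plant import manip, imaging gives the robot as it stands.
- The arm moves only by the shell command python3 -m pendant 'ROWS'. ROWS is JSON, a list that holds one entry, the list of rows, each a list of 7 numbers: the turn, a rotation vector about the world's x, y, z in units of pi rad (1.0 is pi rad), then the shift along the world's x, y, z in units of 250 mm (1.0 is 250 mm), then the opening, from 0 (shut) to 1 (fully open). In form: [[[ax, ay, az, tx, ty, tz, claw], ...]]. A call has 1 to 20 rows; each row shifts and turns the commanded pose from where the row before left it; what a row does not reach is not made up. A row lasts 1/8 s, in which the tool goes at most 62.5 mm and 10.7 degrees, less where a joint would pass 70% of its speed; a pose out of reach is approached as far as the arm can. A call with a number of a shift or a turn outside -1 to 1 is refused whole. A call with a gripper value outside its range is refused whole. The fingers move at their own pace and stop on an object; the grip force is fixed at half the most. Time passes only in rows, so rows that do not move let the fingers close. It gives the time, the measured TCP pose, the force and the opening at its end, in the units of the state.
- manip.state(): the state, without advancing time (a new reading comes with each control period).
- imaging.grab_frame(name): name is "scene" or "side" or "wrist"; returns a dict with "frame" (420x560x3 uint8, blue, green, red), "mtx" (3x3 intrinsics, pixels), "k1" (the pictures are not rectified: a ray, as slopes to the right and down, at radius r is drawn at 1 + k1 r^2 times it, then the intrinsics apply), "world_to_cam" (4x4, takes a point from world to camera coordinates). Camera axes: x right, y down, z forward; pixel columns grow to the right and rows downward; lengths in m; the calibration is good to about 2 mm. A picture is of the moment at which its call begins. There is no depth.
- manip.job_done(): hands the job in, once; it reports no verdict.
The state is a dict: "time": time; "joint_pos": joint angles; "joint_vel": joint speeds; "joint_efforts": joint torques, N m; "tool_pos": TCP position; "tool_rot": TCP orientation; "contact_force": force on the tool from outside, world axes, zero at the start; "ft_torque": the same for the moment, N m; "gripper_width": opening from 0.0 (shut) to 1.0 (fully open).
Only numpy, scipy, OpenCV 4.12 (cv2) and the standard library are available. Lean on these libraries where they do the work, as an engineer would, in place of code of your own. Each camera call takes 0.05 s, during which the arm holds its last target. There are 200 camera calls.

## Working session

There is one attempt and no reset: what is moved stays moved. The work goes in short steps, Python scripts to look and compute and a shell command to move; the robot and the scene stay as the last step left them, time stands still between calls to the robot, and variables do not carry over. Pictures are saved under pics/ and viewed, about 8 in all and at most 12, crops included, and the job is handed in when it is done.

```bash
mkdir -p pics; ls; cat > h.py <<'E'
import numpy as np,cv2,pickle
def grab(n,fn):
    from plant import imaging
    d=imaging.grab_frame(n); pickle.dump(d,open(f'pics/{fn}.pkl','wb')); cv2.imwrite(f'pics/{fn}.png',d['frame']); return d
def load(fn): return pickle.load(open(f'pics/{fn}.pkl','rb'))
def pix2w(d,u,v,z):
    K=d['mtx'];k=d['k1'];q=np.array([(u-K[0][2])/K[0][0],(v-K[1][2])/K[1][1]])
    p=q.copy()
    for _ in range(30): p=q/(1+k*(p@p))
    T=np.array(d['world_to_cam']);R=T[:3,:3];c=-R.T@T[:3,3];r=R.T@np.array([p[0],p[1],1])
    return c+r*(z-c[2])/r[2]
def w2pix(d,P):
    T=np.array(d['world_to_cam']);c=T[:3,:3]@np.array(P)+T[:3,3];p=c[:2]/c[2];p=p*(1+d['k1']*(p@p));K=np.array(d['mtx'])
    return K[0][0]*p[0]+K[0][2],K[1][1]*p[1]+K[1][2]
E
python3 - <<'E'
from h import *
from plant import manip
a=grab('scene','s0');b=grab('side','d0')
for d in(a,b):
    T=np.array(d['world_to_cam']);print((-T[:3,:3].T@T[:3,3]).round(3),T[2,:3].round(2))
print(manip.state())
for n,d in(('s0b',a),('d0b',b)): cv2.imwrite(f'pics/{n}.png',cv2.resize(d['frame'],(800,600),interpolation=cv2.INTER_CUBIC))
E
```

```text
pics
[1.314 0.047 0.929] [-0.68 -0.05 -0.73]
[0.286 0.876 0.727] [ 0.19 -0.78 -0.59]
{'time': 0.1, 'joint_pos': array([-1.19016114e-01,  5.32961196e-02,  1.61416142e+00, -9.98691087e-06,
        1.47599345e+00, -1.19009318e-01]), 'joint_vel': array([-0.00075067, -0.00205204, -0.00179196,  0.00209128,  0.00024746,
       -0.00034519]), 'joint_efforts': array([ 6.14647306e-04, -3.94903493e+01, -3.71363103e+01, -4.52310599e-05,
        3.99340541e-03, -4.17574097e-05]), 'tool_pos': array([6.24436004e-01, 5.49898653e-05, 2.30179859e-01]), 'tool_rot': array([-1.05386323e-04,  9.99999568e-01, -2.92028003e-06, -9.23183976e-04]), 'contact_force': array([-0.70034719, -0.06357518,  0.5257474 ]), 'ft_torque': array([ 0.02672687,  0.03213621, -0.06105993]), 'gripper_width': 0.9991112180593175}
```

View pics/s0b.png

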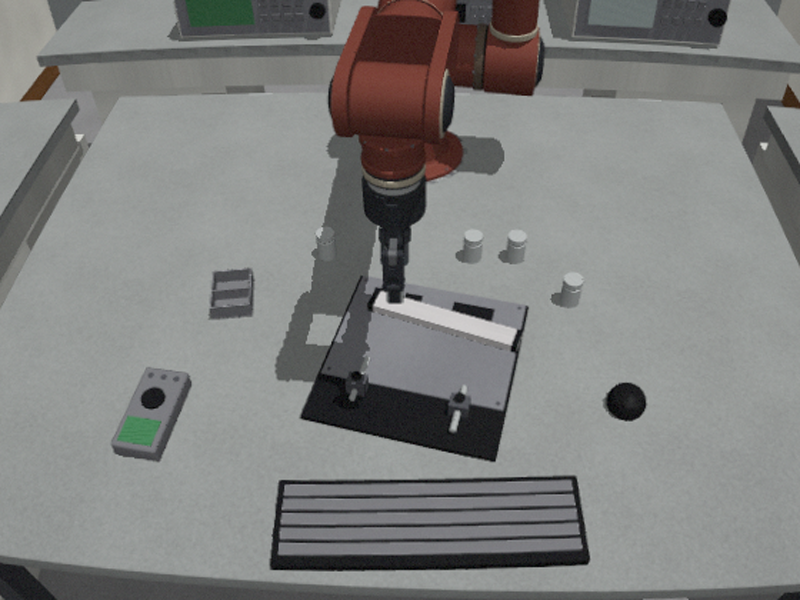

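View pics/d0b.png

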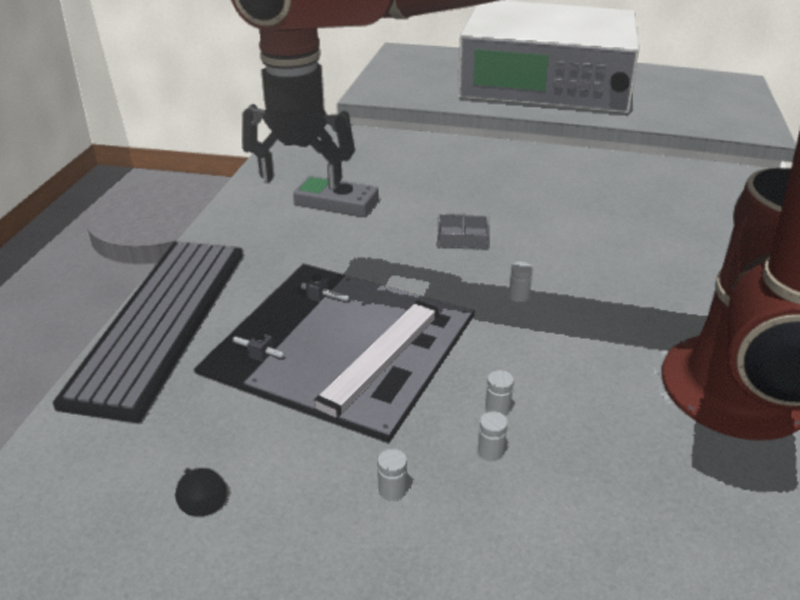

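Robot's left is the right of the scene picture, so the weight meant is at scene (572,290) / side (392,475) in 800x600. Bar lies from scene (375,300) to (518,340); the rods are near (358,375) and (460,400). Enlarging now.

```bash
python3 - <<'E'
from h import *
a=load('s0')['frame'];b=load('d0')['frame']
cv2.imwrite('pics/s0c.png',cv2.resize(a[185:330,210:410],None,fx=4,fy=4,interpolation=cv2.INTER_CUBIC))
cv2.imwrite('pics/d0c.png',cv2.resize(b[180:330,135:335],None,fx=4,fy=4,interpolation=cv2.INTER_CUBIC))
E
```

```text
(no output)
```

View pics/s0c.png

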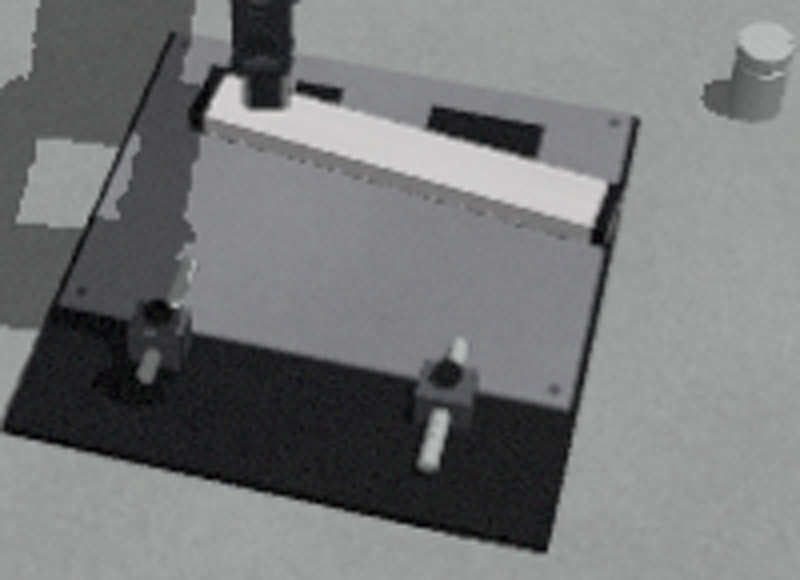

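View pics/d0c.png

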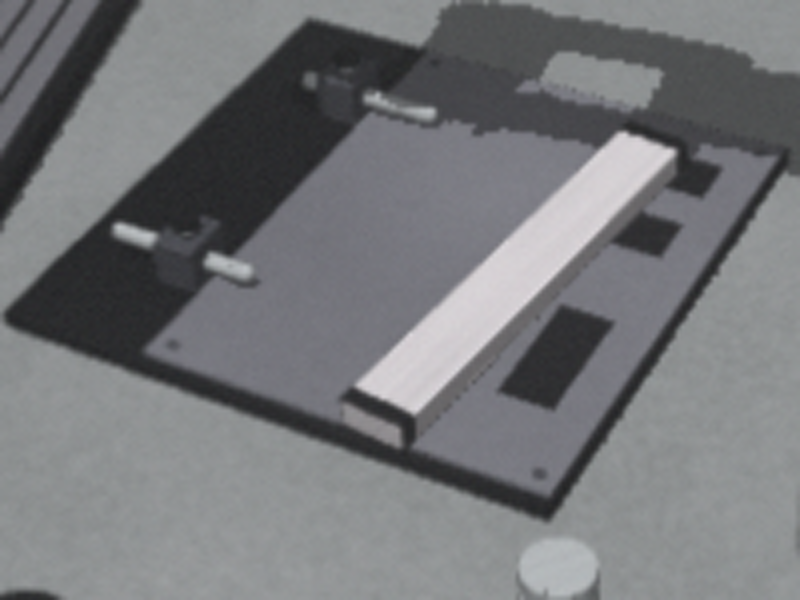

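```bash
cat > m.py <<'E'
from h import *
s=load('s0');d=load('d0')
S=lambda u,v,z:pix2w(s,210+(u+.5)/4-.5,185+(v+.5)/4-.5,z)
D=lambda u,v,z:pix2w(d,135+(u+.5)/4-.5,180+(v+.5)/4-.5,z)
pr=lambda n,*p:print(n,*[np.round(q[:2]*1e3,1) for q in p])
cs=[S(5,430,.01),S(548,550,.01),S(635,118,.012),S(173,33,.012)]
cd=[D(308,18,.01),D(5,315,.01),D(552,497,.012),D(788,150,.012)]
pr('board scene FR FL NL NR',*cs);pr('board side',*cd)
for n,c in(('s',cs),('d',cd)):
    e=(c[1]-c[0]+c[2]-c[3])[:2];yaw=np.arctan2(-e[0],e[1]);x=np.array([np.cos(yaw),np.sin(yaw)])
    ctr=sum(c)[:2]/4; o=ctr-x*.025
    print(n,'yaw',yaw,'o',o, 'lens',[np.linalg.norm(c[i]-c[i-1])for i in range(4)])
    y=np.array([-x[1],x[0]])
    tips={'s':[S(458,343,.021),S(185,258,.021)],'d':[D(250,273,.021),D(433,115,.021)]}[n]
    pr(' tips a b',*tips); print(' board',[((t[:2]-o)@x,(t[:2]-o)@y) for t in tips])
pr('bar scene L far,L near,R far',S(597,223,.029),S(618,187,.029),S(195,120,.029),S(222,70,.029))
pr('bar side Lf Ln Rf Rn',D(346,402,.029),D(412,418,.029),D(626,126,.029),D(688,150,.029))
pr('weight',S(765,40,.055),pix2w(d,135+558/4,180+566/4,.055))
E
python3 m.py
```

```text
board scene FR FL NL NR [ 696.5 -145.8] [761.4 142.3] [460.1 206.9] [394.8 -78.8]
board side [ 691.9 -147.9] [755.1 145.3] [455.  206.9] [389.8 -77. ]
s yaw -0.2229833693716983 o [0.55382944 0.03667445] lens [np.float64(0.3090359493359427), np.float64(0.29529882643727723), np.float64(0.3081121184488496), np.float64(0.29311577846398895)]
 tips a b [638.7  96.9] [583.6 -56.5]
 board [(np.float64(0.06945294955961628), np.float64(0.07748173604809366)), (np.float64(0.04960369459593969), np.float64(-0.08425348339900718))]
d yaw -0.21895419124359525 o [0.54854672 0.03725441] lens [np.float64(0.3103772483461299), np.float64(0.29993123962752494), np.float64(0.30638926245977016), np.float64(0.2912890646674504)]
 tips a b [638.8  97.8] [585.8 -53.9]
 board [(np.float64(0.07492538840929493), np.float64(0.07874553254483273)), (np.float64(0.05612869487323611), np.float64(-0.08093640522920822))]
bar scene L far,L near,R far [558.  176.5] [530.6 190.2] [484.7 -57.5] [443.  -44.1]
bar side Lf Ln Rf Rn [558.9 185. ] [525.8 188.4] [476.7 -56.6] [439.7 -42.6]
weight [434.  282.8] [432.4 285.5]
```

```bash
python3 -m pendant '[[[0,0,-0.027,-0.125,0.067,-0.1,0.7],[0,0,-0.027,-0.125,0.067,-0.1,0.7],[0,0,-0.027,-0.125,0.067,-0.1,0.7],[0,0,-0.027,-0.125,0.067,-0.1,0.7],[0,0,0,0,0,0,0.7],[0,0,0,0,0,0,0.7]]]'
python3 - <<'E'
from h import *
a=grab('wrist','w1');grab('scene','s1')
T=np.array(a['world_to_cam']);print((-T[:3,:3].T@T[:3,3]).round(3),T[2,:3].round(2))
cv2.imwrite('pics/w1b.png',cv2.resize(a['frame'],(800,600),interpolation=cv2.INTER_CUBIC))
E
```

```text
time: 0.85
tool_pos: [0.5007, 0.0669, 0.1319]
tool_rot: [-0.0, 0.986, -0.169, 0.001]
contact_force: [-0.2, -0.3, -0.2]
gripper_width: 0.703
[0.529 0.143 0.275] [-0.1  -0.3  -0.95]
```

View pics/w1b.png

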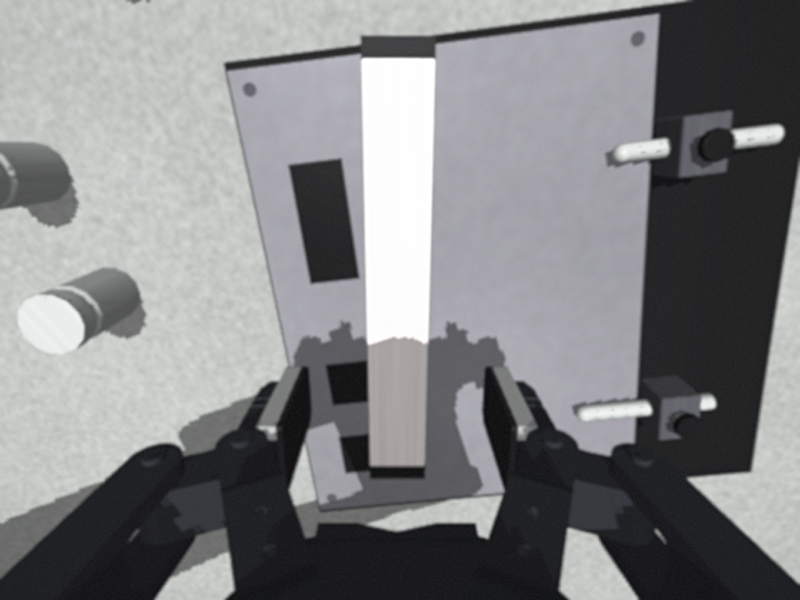

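The wrist view shows the bar running straight down the picture between the jaws, corners at (361,37),(436,37),(370,478),(424,478), with rod tips at (614,153) and (577,412).

```bash
cat > m2.py <<'E'
from h import *
w=load('w1');W=lambda u,v,z:pix2w(w,(u+.5)*.7-.5,(v+.5)*.7-.5,z)[:2]*1e3
c=[W(361,37,.029),W(436,37,.029),W(370,478,.029),W(424,478,.029)]
print(np.round(c,1)); m=sum(c)/4; v=(c[0]+c[1]-c[2]-c[3])/2
print('mid',m,'len',np.hypot(*v),'yaw',np.arctan2(-v[0],v[1]), 'w',np.hypot(*(c[0]-c[1])),np.hypot(*(c[2]-c[3])))
a=W(614,153,.021);b=W(577,412,.021);t=a-b;y=np.arctan2(-t[0],t[1]);n=np.array([np.cos(y),np.sin(y)])
print('tips',a,b,np.hypot(*t),'yaw',y,'n',n,'slide',(a-m)@n-18, 'along',(a-m)@t/np.hypot(*t))
E
python3 m2.py
```

```text
[[529.3 194.8]
 [563.4 182.7]
 [442.6 -49.8]
 [476.4 -61.8]]
mid [502.9372798   66.45915847] len 259.52711594782244 yaw -0.3411488716082959 w 36.22744632418233 35.85105191838264
tips [637.85465922  99.59129423] [584.80011433 -51.9642689 ] 160.57357643754727 yaw -0.336734174672978 n [ 0.94383875 -0.33040645] slide 98.3931790320686 along 75.84896547427505
```

```bash
python3 -m pendant '[[[0,0,0,0.008,0,-0.18,0.6],[0,0,0,0,0,-0.18,0.6],[0,0,0,0,0,-0.06,0.6],[0,0,0,0,0,-0.042,0.6],[0,0,0,0,0,0,0.6]]]'
python3 -m pendant '[[[0,0,0,0.038,-0.013,0,0.6],[0,0,0,0.038,-0.013,0,0.6],[0,0,0,0.038,-0.013,0,0.6],[0,0,0,0.038,-0.013,0,0.6],[0,0,0,0,0,0,0.6]]]'
```

```text
time: 1.58
tool_pos: [0.5029, 0.0669, 0.0166]
tool_rot: [-0.0, 0.986, -0.169, 0.001]
contact_force: [-0.8, 0.2, 0.1]
gripper_width: 0.601
time: 2.2
tool_pos: [0.5413, 0.0536, 0.0161]
tool_rot: [0.0, 0.986, -0.169, 0.001]
contact_force: [0.2, -0.7, -0.2]
gripper_width: 0.602
```

```bash
python3 -m pendant '[[[0,0,0,0.038,-0.013,0,0.6],[0,0,0,0.038,-0.013,0,0.6],[0,0,0,0.038,-0.013,0,0.6],[0,0,0,0.038,-0.013,0,0.6],[0,0,0,0.03,-0.010,0,0.6],[0,0,0,0,0,0,0.6]]]'
python3 - <<'E'
from h import *
a=grab('wrist','w2')
cv2.imwrite('pics/w2b.png',cv2.resize(a['frame'],(800,600),interpolation=cv2.INTER_CUBIC))
E
```

```text
time: 2.95
tool_pos: [0.5864, 0.0382, 0.0161]
tool_rot: [-0.0, 0.986, -0.169, 0.0]
contact_force: [0.4, -0.2, 0.4]
gripper_width: 0.599
```

View pics/w2b.png

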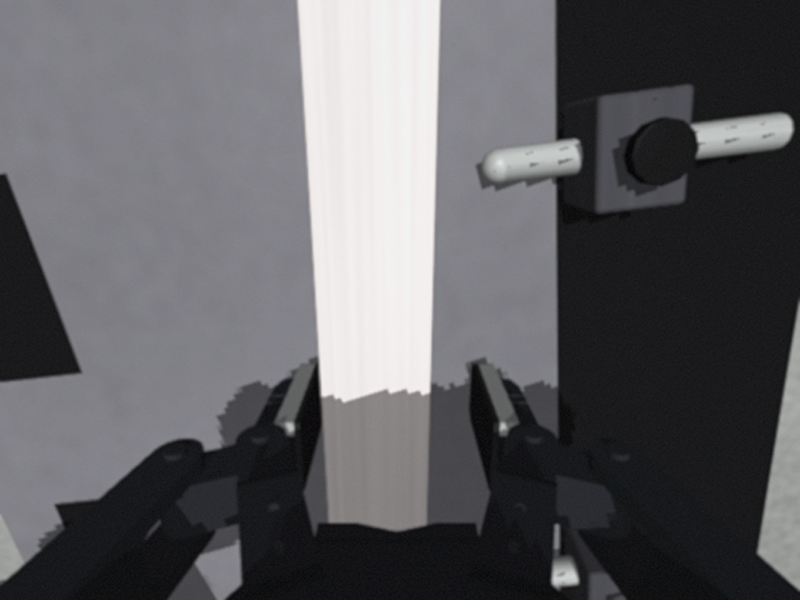

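The bar is pushed by the rear pad and still short of rod tip a (483,168), its edge at about (435,168): roughly 14 mm to go. Creeping from here.

```bash
python3 -m pendant '[[[0,0,0,0.0075,-0.0026,0,0.6],[0,0,0,0.0075,-0.0026,0,0.6],[0,0,0,0.0075,-0.0026,0,0.6],[0,0,0,0.0075,-0.0026,0,0.6],[0,0,0,0,0,0,0.6]]]'
python3 -m pendant '[[[0,0,0,0.0038,-0.0013,0,0.6],[0,0,0,0.0038,-0.0013,0,0.6],[0,0,0,0,0,0,0.6]]]'
python3 - <<'E'
from h import *
a=grab('wrist','w3');b=grab('side','d3');c=grab('scene','s3')
f=cv2.resize(a['frame'][40:200,180:420],None,fx=2,fy=2,interpolation=cv2.INTER_CUBIC)
g=cv2.resize(b['frame'][180:300,140:320],(480,320),interpolation=cv2.INTER_CUBIC)
cv2.imwrite('pics/c3.png',np.vstack([f,g])[:, :])
E
```

```text
time: 3.62
tool_pos: [0.5933, 0.0358, 0.0158]
tool_rot: [0.0, 0.986, -0.169, 0.0]
contact_force: [-0.5, -0.1, 0.2]
gripper_width: 0.601
time: 4.0
tool_pos: [0.595, 0.0352, 0.0158]
tool_rot: [0.0, 0.986, -0.169, 0.0]
contact_force: [-1.0, 0.5, 0.8]
gripper_width: 0.602
```

```bash
python3 -c "
import cv2;i=cv2.imread('pics/c3.png');h=i.shape[0]//2;cv2.imwrite('pics/c3.png',cv2.resize(cv2.hconcat([i[:h],i[h:]]),(800,267)))"
```

```text
(no output)
```

View pics/c3.png

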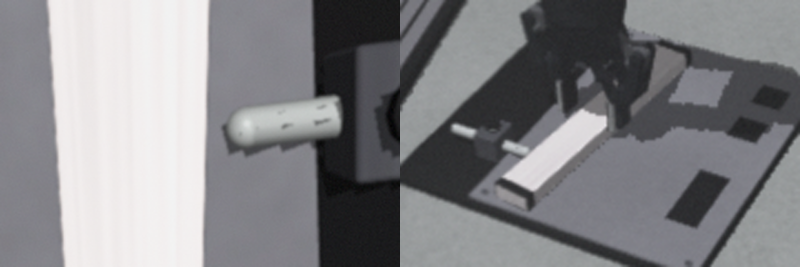

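The gap at rod a is about 4–5 mm in the crop (edge at 207, tip at 225). I'll take smaller steps with force readings.

```bash
for i in 1; do python3 -m pendant '[[[0,0,0,0.0019,-0.0007,0,0.6],[0,0,0,0.0019,-0.0007,0,0.6],[0,0,0,0.0019,-0.0007,0,0.6],[0,0,0,0.0019,-0.0007,0,0.6],[0,0,0,0,0,0,0.6]]]'; done
python3 -m pendant '[[[0,0,0,0.0019,-0.0007,0,0.6],[0,0,0,0.0019,-0.0007,0,0.6],[0,0,0,0,0,0,0.6]]]'
```

```text
time: 4.78
tool_pos: [0.5969, 0.0345, 0.0158]
tool_rot: [-0.0, 0.986, -0.169, 0.0]
contact_force: [-1.9, 0.3, 1.3]
gripper_width: 0.598
time: 5.15
tool_pos: [0.5978, 0.0342, 0.0158]
tool_rot: [0.0, 0.986, -0.169, 0.0]
contact_force: [-1.3, 0.5, 0.7]
gripper_width: 0.602
```

```bash
python3 -m pendant '[[[0,0,0,0.0019,-0.0007,0,0.6],[0,0,0,0.0019,-0.0007,0,0.6],[0,0,0,0,0,0,0.6]]]'
```

```text
time: 5.52
tool_pos: [0.5988, 0.0338, 0.0158]
tool_rot: [0.0, 0.986, -0.169, 0.0]
contact_force: [-1.5, 1.1, 1.9]
gripper_width: 0.599
```

```bash
python3 -m pendant '[[[0,0,0,0.0019,-0.0007,0,0.6],[0,0,0,0,0,0,0.6]]]'; python3 -c "
from h import *
a=grab('wrist','w4');f=a['frame'][40:200,180:420];b=grab('side','d4')['frame'][180:300,140:320]
cv2.imwrite('pics/c4.png',cv2.hconcat([cv2.resize(f,(400,267),interpolation=2),cv2.resize(b,(400,267),interpolation=2)]))"
```

```text
time: 5.78
tool_pos: [0.5992, 0.0337, 0.0158]
tool_rot: [0.0, 0.986, -0.169, 0.0]
contact_force: [-1.7, 0.6, 1.4]
gripper_width: 0.599
```

View pics/c4.png

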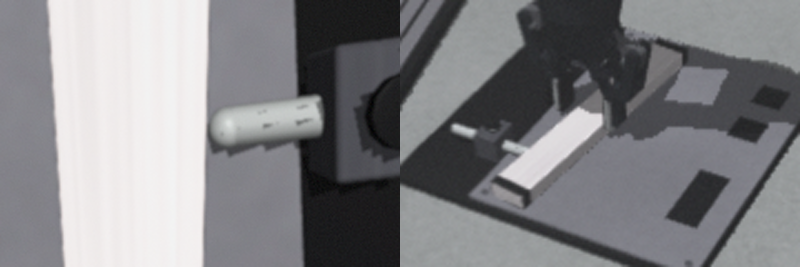

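Tip a (209) is now almost at the bar's edge (207). Continuing in 0.5 mm steps.

```bash
python3 -m pendant '[[[0,0,0,0.0019,-0.0007,0,0.6],[0,0,0,0,0,0,0.6]]]'
```

```text
time: 6.12
tool_pos: [0.5997, 0.0335, 0.0158]
tool_rot: [-0.0, 0.986, -0.169, 0.0]
contact_force: [-2.2, 0.2, 1.4]
gripper_width: 0.601
```

```bash
python3 -m pendant '[[[0,0,0,0.0019,-0.0007,0,0.6],[0,0,0,0,0,0,0.6]]]'
```

```text
time: 6.38
tool_pos: [0.6002, 0.0333, 0.0158]
tool_rot: [0.0, 0.986, -0.169, 0.0]
contact_force: [-1.4, -0.3, 1.4]
gripper_width: 0.597
```

```bash
python3 -m pendant '[[[0,0,0,0.0019,-0.0007,0,0.6],[0,0,0,0,0,0,0.6]]]'
```

```text
time: 6.62
tool_pos: [0.6005, 0.0332, 0.0158]
tool_rot: [-0.0, 0.986, -0.169, -0.0]
contact_force: [-2.1, 0.9, 1.4]
gripper_width: 0.6
```

```bash
python3 -m pendant '[[[0,0,0,0.0019,-0.0007,0,0.6],[0,0,0,0,0,0,0.6]]]'
```

```text
time: 6.88
tool_pos: [0.6006, 0.0331, 0.0157]
tool_rot: [-0.0, 0.986, -0.169, -0.001]
contact_force: [-4.2, 0.6, 4.0]
gripper_width: 0.597
```

```bash
python3 -m pendant '[[[0,0,0,0.0019,-0.0007,0,0.6],[0,0,0,0,0,0,0.6]]]'; python3 -c "
from h import *
from plant import manip
n=np.array([.944,-.33,0])
for i in range(3): grab('wrist','w5') if i==2 else grab('side','d5'); s=manip.state(); print(s['contact_force']@n,s['tool_pos'],s['ft_torque'])"
```

```text
time: 7.12
tool_pos: [0.601, 0.0329, 0.0157]
tool_rot: [0.0, 0.986, -0.169, -0.001]
contact_force: [-4.1, 1.0, 4.1]
gripper_width: 0.603
-5.03265247989767 [0.60094462 0.03291286 0.01564585] [0.27604843 0.9065511  0.00213648]
-4.505243457037677 [0.60095647 0.03291579 0.01563927] [0.27370336 0.93610797 0.05773611]
-5.583798838624548 [0.60093766 0.03290495 0.01563737] [0.2969887  0.88600185 0.03716556]
```

```bash
python3 -c "
from h import *
s=grab('scene','s5')['frame'];w=load('w5')['frame'];d=load('d5')['frame']
A=cv2.resize(w[60:140,260:380],(400,267),interpolation=2)
B=cv2.resize(d[180:300,140:320],(400,267),interpolation=2)
C=cv2.resize(s[210:310,220:370],(498,332),interpolation=2)
D=cv2.resize(w[340:420,340:460],(302,332),interpolation=2)
cv2.imwrite('pics/c5.png',cv2.vconcat([cv2.hconcat([A,B]),cv2.hconcat([C,D])]))"
```

```text
(no output)
```

View pics/c5.png

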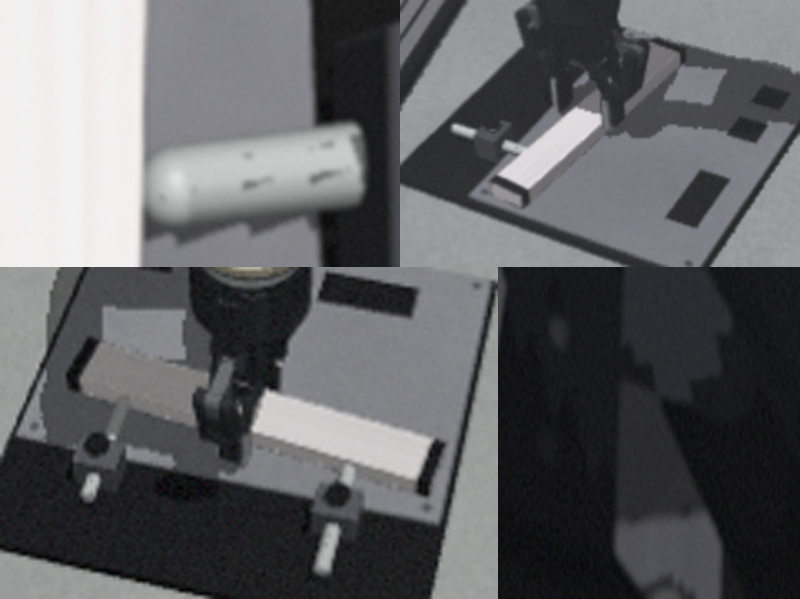

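```bash
cat > m5.py <<'E'
from h import *
import sys
def bar(fn):
    w=load(fn);g=w['frame'][:,:,1].astype(float);out=[]
    for side in(0,1):
        P=[]
        for v in range(5,230,3):
            r=cv2.GaussianBlur(g[v:v+1],(5,1),0)[0];r=np.diff(r)
            seg=(180,255) if side==0 else(270,340)
            k=(r if side==0 else -r)[seg[0]:seg[1]];i=k.argmax()
            if k[i]<8: continue
            P.append(pix2w(w,seg[0]+i+.5,v,.029)[:2]*1e3)
        P=np.array(P)
        for _ in range(4):
            f=np.polyfit(P[:,1],P[:,0],1);e=P[:,0]-np.polyval(f,P[:,1]);P=P[abs(e)<max(.3,2*e.std())]
        out.append((f,len(P),e.std()))
    return out
for fn in sys.argv[1:]:
    o=bar(fn);print(fn,[(-np.arctan(f[0]).round(4),np.polyval(f,60).round(2),n,s.round(2)) for f,n,s in o])
E
python3 m5.py w2 w3 w4 w5
```

```text
w2 [(np.float64(-0.3403), np.float64(569.23), 75, np.float64(0.12)), (np.float64(-0.3385), np.float64(607.11), 75, np.float64(0.12))]
w3 [(np.float64(-0.3405), np.float64(578.21), 74, np.float64(0.12)), (np.float64(-0.3389), np.float64(616.09), 75, np.float64(0.12))]
w4 [(np.float64(-0.3403), np.float64(582.98), 74, np.float64(0.12)), (np.float64(-0.3388), np.float64(620.85), 75, np.float64(0.12))]
w5 [(np.float64(-0.3347), np.float64(584.87), 74, np.float64(0.12)), (np.float64(-0.3335), np.float64(622.64), 75, np.float64(0.13))]
```

```bash
python3 -m pendant '[[[0,0,0,0.0011,-0.0004,0,0.6],[0,0,0,0,0,0,0.6]]]'; python3 -c "
from h import *
from plant import manip
n=np.array([.944,-.33,0])
for i in range(4): grab('wrist','w6'); s=manip.state(); print(s['contact_force']@n,s['contact_force'][2],s['tool_pos'],s['ft_torque'])"; python3 m5.py w6
```

```text
time: 7.58
tool_pos: [0.601, 0.0329, 0.0156]
tool_rot: [0.0, 0.986, -0.169, -0.001]
contact_force: [-6.3, -0.3, 4.7]
gripper_width: 0.6
-6.1701776202424234 4.107342712484352 [0.60095286 0.03289923 0.01561114] [0.27817081 1.02245548 0.07159293]
-5.607809532884689 5.086774166047249 [0.60094045 0.03292842 0.01561019] [0.2807011  1.0223824  0.02400245]
-5.964378905141357 4.874702876600747 [0.6009292  0.03291033 0.01559367] [0.32135914 1.04079515 0.02329194]
-6.128977029376155 5.089009490405395 [0.6009437  0.03291904 0.01561383] [0.31918334 1.1107563  0.06424301]
w6 [(np.float64(-0.3346), np.float64(584.87), 74, np.float64(0.12)), (np.float64(-0.3333), np.float64(622.65), 75, np.float64(0.13))]
```

```bash
python3 -m pendant '[[[0,0,0,0.0015,-0.0005,0.002,0.6],[0,0,0,0,0,0,0.6]]]'; python3 -c "
from h import *
from plant import manip
n=np.array([.944,-.33,0])
for i in range(4): grab('wrist','w7'); s=manip.state(); print(s['contact_force']@n,s['contact_force'][2],s['tool_pos'],s['ft_torque'])"; python3 m5.py w7
```

```text
time: 8.02
tool_pos: [0.601, 0.0328, 0.0156]
tool_rot: [0.0, 0.986, -0.169, -0.001]
contact_force: [-5.6, 1.7, 3.1]
gripper_width: 0.601
-5.087295280223665 2.515817678705673 [0.60101518 0.03283953 0.01561419] [0.28046497 0.9692096  0.03271387]
-6.111187147640364 2.6771395167057426 [0.60098442 0.03285182 0.01560799] [0.27689997 0.95127106 0.05747039]
-6.205486728506075 2.610363554422298 [0.60100452 0.03284187 0.01561596] [0.32630189 0.9579612  0.05639947]
-5.259252676926833 2.490513548082641 [0.60101536 0.03285942 0.01561697] [0.27337616 0.99624942 0.05158814]
w7 [(np.float64(-0.3344), np.float64(584.89), 75, np.float64(0.12)), (np.float64(-0.3323), np.float64(622.7), 75, np.float64(0.12))]
```

```bash
python3 -m pendant '[[[0,0,0,0.0008,-0.0003,0.002,0.6],[0,0,0,0,0,0,0.6]]]'; python3 -c "
from h import *
from plant import manip
n=np.array([.944,-.33,0])
for i in range(4): grab('wrist','w8'); s=manip.state(); print(s['contact_force']@n,s['contact_force'][2],s['tool_pos'],s['ft_torque'])"; python3 m5.py w8
```

```text
time: 8.48
tool_pos: [0.601, 0.0328, 0.0156]
tool_rot: [0.0, 0.986, -0.169, -0.002]
contact_force: [-5.7, 1.7, 2.0]
gripper_width: 0.607
-5.21079768403185 0.9004939326344588 [0.60097848 0.03281986 0.01560517] [0.32615563 0.7584202  0.06733072]
-4.609475392344945 0.9471335684363282 [0.60101383 0.032801   0.01564693] [0.29405044 0.86740991 0.00920349]
-5.970963199286412 1.2184115552703916 [0.60096767 0.03279136 0.01561379] [ 0.27517632  0.7977938  -0.02272221]
-5.844960441491764 0.7929184676137073 [0.60098074 0.03278876 0.01562773] [0.29427089 0.84749562 0.05323515]
w8 [(np.float64(-0.3336), np.float64(584.91), 74, np.float64(0.12)), (np.float64(-0.3324), np.float64(622.68), 75, np.float64(0.12))]
```

```bash
python3 -m pendant '[[[0,0,0,0.0019,-0.0007,0,0.6],[0,0,0,0,0,0,0.6]]]'; python3 -c "
from h import *
from plant import manip
n=np.array([.944,-.33,0])
for i in range(4): grab('wrist','w9'); s=manip.state(); print(s['contact_force']@n,s['contact_force'][2],s['tool_pos'],s['ft_torque'])"; python3 m5.py w9
```

```text
time: 8.93
tool_pos: [0.601, 0.0328, 0.0156]
tool_rot: [-0.0, 0.986, -0.169, -0.002]
contact_force: [-6.3, 3.2, 2.2]
gripper_width: 0.597
-6.031759606003235 2.000080128342692 [0.60103158 0.03281011 0.01561855] [0.3930425  1.08912407 0.06420685]
-7.889272938143161 1.3099132105291298 [0.60099842 0.0328161  0.01558008] [0.38950543 1.05546946 0.08786701]
-7.060068145088029 0.6694881086716575 [0.60101675 0.03280236 0.01558829] [0.38823794 1.06467368 0.05613707]
-6.976633658730684 1.6388082195390712 [0.60101105 0.0328215  0.01557964] [0.39564314 1.07982549 0.02213784]
w9 [(np.float64(-0.3336), np.float64(584.92), 75, np.float64(0.12)), (np.float64(-0.3329), np.float64(622.66), 75, np.float64(0.12))]
```

Pressing harder no longer moves the bar (yaw fixed at −0.333, force up to 7 N, under 10), so both rods are touched. Backing off, then going for the weight.

```bash
python3 -m pendant '[[[0,0,0,-0.008,0.0028,0,0.6],[0,0,0,-0.008,0.0028,0,0.6],[0,0,0,-0.008,0.0028,0,0.6],[0,0,0,0,0,0,0.6],[0,0,0,0,0,0.1,0.6],[0,0,0,0,0,0.2,0.6],[0,0,0,0,0,0.2,0.6],[0,0,0,-0.11,0.167,0,0.9],[0,0,0,-0.11,0.167,0,0.9],[0,0,0,-0.11,0.167,0,0.9],[0,0,0,-0.11,0.167,0,0.9],[0,0,0,-0.11,0.167,0,0.9],[0,0,0,-0.11,0.167,0,0.9],[0,0,0,0,0,0,0.9],[0,0,0,0,0,0,0.9]]]'
python3 - <<'E'
from h import *
a=grab('wrist','wa');s=grab('scene','sa');d=grab('side','da')
for p in((517,233),(473,233)): print(pix2w(s,p[0]*.7,p[1]*.7,.055))
A=cv2.resize(a['frame'],(400,300),interpolation=2)
B=cv2.resize(d['frame'][180:300,140:320],(400,300),interpolation=2)
C=cv2.resize(s['frame'][210:310,220:370],(450,300),interpolation=2)
C2=s['frame'][210:310,220:370]
cv2.imwrite('pics/ca.png',cv2.vconcat([cv2.hconcat([A,B]),cv2.hconcat([C,np.zeros((300,350,3),np.uint8)])]))
E
```

```text
time: 11.0
tool_pos: [0.4322, 0.2848, 0.142]
tool_rot: [0.0, 0.986, -0.169, 0.0]
contact_force: [0.1, -0.8, -0.1]
gripper_width: 0.898
[0.32312717 0.19606897 0.055     ]
[0.32553139 0.11748263 0.055     ]
```

View pics/ca.png

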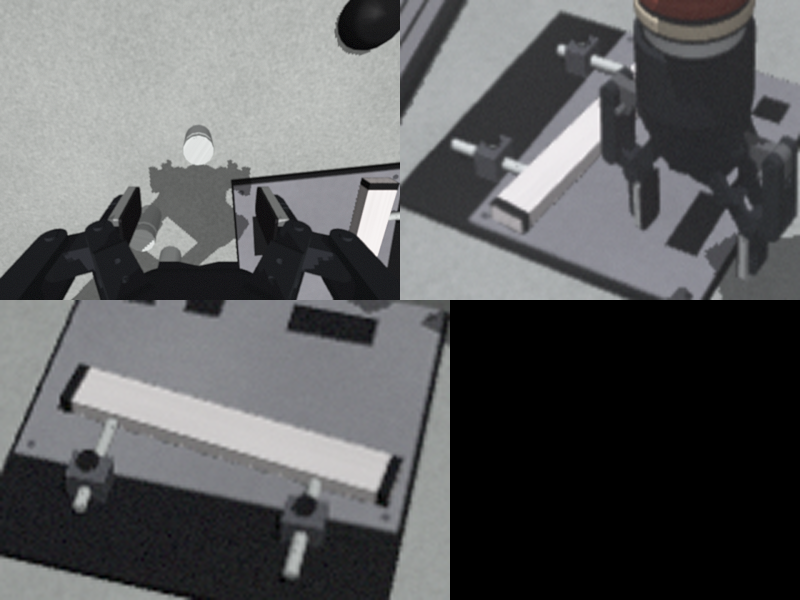

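Scene (lower left): the bar meets both rod tips at about (113,422) and (316,482). Wrist: the weight's top is at (199,150).

```bash
python3 - <<'E'
from h import *
a=load('wa');s=load('sa')
print('weight',pix2w(a,278.6,210,.055))
c=[pix2w(s,220+u/3,210+v/3,.029)[:2]*1e3 for u,v in((85,67),(62,105),(400,158),(380,196))]
print(np.round(c,1),sum(c)/4)
E
```

```text
weight [0.43486752 0.28494823 0.055     ]
[[540.9 -76.7]
 [579.1 -90.9]
 [622.  160.7]
 [656.6 144.7]] [599.68320372  34.45472975]
```

```bash
python3 -m pendant '[[[0,0,0,0.01,0,-0.16,0.9],[0,0,0,0,0,-0.16,0.9],[0,0,0,0,0,-0.12,0.9],[0,0,0,0,0,-0.066,0.9],[0,0,0,0,0,0,0.9],[0,0,0,0,0,0,0],[0,0,0,0,0,0,0],[0,0,0,0,0,0,0],[0,0,0,0,0,0,0],[0,0,0,0,0,0,0],[0,0,0,0,0,0,0],[0,0,0,0,0,0,0],[0,0,0,0,0,0,0]]]'
python3 -m pendant '[[[0,0,0,0,0,0.02,0],[0,0,0,0,0,0.1,0],[0,0,0,0,0,0,0]]]'
```

```text
time: 12.78
tool_pos: [0.4348, 0.2857, 0.017]
tool_rot: [-0.001, 0.986, -0.169, 0.0]
contact_force: [-4.2, 0.3, 5.6]
gripper_width: 0.378
time: 13.15
tool_pos: [0.4358, 0.2856, 0.047]
tool_rot: [-0.001, 0.986, -0.169, 0.002]
contact_force: [0.9, 0.2, -3.6]
gripper_width: 0.379
```

```bash
python3 -m pendant '[[[0,0,0,0,0,0.16,0],[0,0,0,0,0,0.16,0],[0,0,0,0.1065,-0.1677,0,0],[0,0,0,0.1065,-0.1677,0,0],[0,0,0,0.1065,-0.1677,0,0],[0,0,0,0.1065,-0.1677,0,0],[0,0,0,0.1065,-0.1677,0,0],[0,0,0,0.1065,-0.1677,0,0],[0,0,0,0,0,-0.1,0],[0,0,0,0,0,-0.1,0],[0,0,0,0,0,0,0],[0,0,0,0,0,0,0]]]'
python3 - <<'E'
from h import *
a=grab('wrist','wb');s=grab('scene','sb');d=grab('side','db')
A=cv2.resize(a['frame'],(400,300),interpolation=2)
B=cv2.resize(d['frame'][150:300,140:340],(400,300),interpolation=2)
C=cv2.resize(s['frame'][190:310,220:380],(400,300),interpolation=2)
cv2.imwrite('pics/cb.png',cv2.vconcat([cv2.hconcat([A,B]),cv2.hconcat([C,np.zeros((300,400,3),np.uint8)])]))
E
```

```text
time: 14.65
tool_pos: [0.5942, 0.0335, 0.0754]
tool_rot: [0.0, 0.986, -0.169, 0.0]
contact_force: [-0.2, 0.7, -3.6]
gripper_width: 0.379
```

View pics/cb.png

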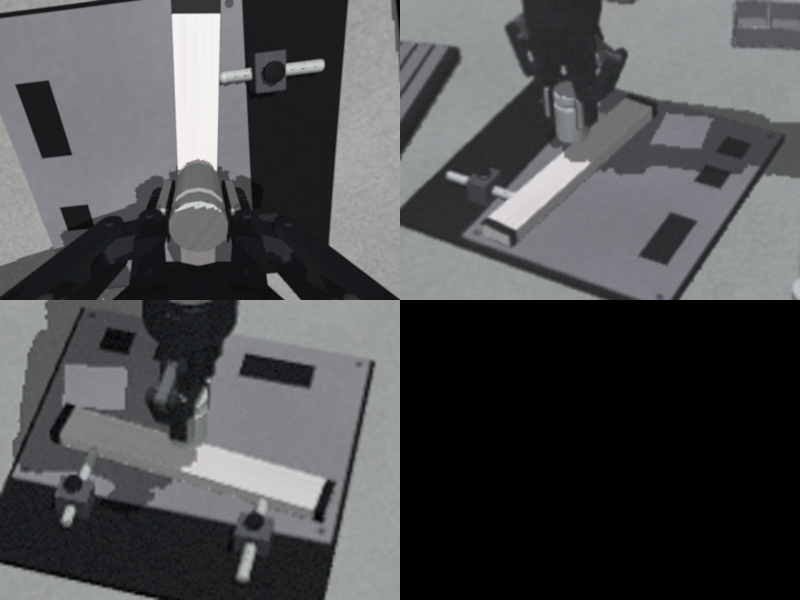

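Above the bar: the weight (centre 198) sits over the bar's centreline (about 197), the bar is still on both rods. Lowering.

```bash
python3 -m pendant '[[[0,0,0,0,0,-0.05,0],[0,0,0,0,0,-0.04,0],[0,0,0,0,0,-0.016,0],[0,0,0,0,0,0,0],[0,0,0,0,0,0,0]]]'
python3 -m pendant '[[[0,0,0,0,0,-0.003,0],[0,0,0,0,0,-0.003,0],[0,0,0,0,0,0,0]]]'
```

```text
time: 15.42
tool_pos: [0.5944, 0.0333, 0.049]
tool_rot: [-0.0, 0.986, -0.169, 0.0]
contact_force: [-0.5, -0.9, -3.9]
gripper_width: 0.382
time: 15.8
tool_pos: [0.5941, 0.0334, 0.0473]
tool_rot: [0.0, 0.986, -0.169, 0.0]
contact_force: [-0.4, 0.6, -3.5]
gripper_width: 0.379
```

```bash
python3 -m pendant '[[[0,0,0,0,0,-0.003,0],[0,0,0,0,0,0,0]]]'
```

```text
time: 16.05
tool_pos: [0.594, 0.0334, 0.0465]
tool_rot: [0.0, 0.986, -0.169, -0.0]
contact_force: [-0.8, 0.6, -3.6]
gripper_width: 0.381
```

```bash
python3 -m pendant '[[[0,0,0,0,0,-0.002,0],[0,0,0,0,0,0,0]]]'
```

```text
time: 16.3
tool_pos: [0.5942, 0.0334, 0.0461]
tool_rot: [-0.0, 0.986, -0.169, 0.0]
contact_force: [-0.1, 0.0, -3.5]
gripper_width: 0.379
```

```bash
python3 -m pendant '[[[0,0,0,0,0,-0.002,0],[0,0,0,0,0,0,0]]]'
```

```text
time: 16.55
tool_pos: [0.5942, 0.0334, 0.0461]
tool_rot: [0.0, 0.986, -0.169, -0.0]
contact_force: [-2.3, -0.6, 0.4]
gripper_width: 0.375
```

```bash
python3 -m pendant '[[[0,0,0,0,0,-0.002,0],[0,0,0,0,0,0,0]]]'
```

```text
time: 16.8
tool_pos: [0.5942, 0.0333, 0.0461]
tool_rot: [0.0, 0.986, -0.169, -0.0]
contact_force: [-5.1, -0.1, 5.2]
gripper_width: 0.382
```

```bash
python3 -m pendant '[[[0,0,0,0,0,-0.002,0],[0,0,0,0,0,0,0]]]'
```

```text
time: 17.05
tool_pos: [0.5943, 0.0334, 0.0461]
tool_rot: [0.0, 0.986, -0.169, -0.0]
contact_force: [-6.7, -0.4, 8.6]
gripper_width: 0.378
```

```bash
python3 -m pendant '[[[0,0,0,0,0,0.002,0],[0,0,0,0,0,0.001,0],[0,0,0,0,0,0,0]]]'
```

```text
time: 17.42
tool_pos: [0.5943, 0.0334, 0.0461]
tool_rot: [0.0, 0.986, -0.169, -0.0]
contact_force: [-4.0, 0.7, 6.5]
gripper_width: 0.381
```

```bash
python3 -m pendant '[[[0,0,0,0,0,0,0.42],[0,0,0,0,0,0,0.46],[0,0,0,0,0,0,0.5],[0,0,0,0,0,0,0.6],[0,0,0,0,0,0,0.7],[0,0,0,0,0,0,0.8],[0,0,0,0,0,0,0.8],[0,0,0,0,0,0,0.8]]]'; python3 -m pendant '[[[0,0,0,0,0,0.1,0.8],[0,0,0,0,0,0.2,0.8],[0,0,0,0,0,0.2,0.8],[0,0,0,-0.2,0,0.1,0.8],[0,0,0,-0.2,0,0.1,0.8],[0,0,0,-0.2,0,0.1,0.8],[0,0,0,0,0,0,0.8],[0,0,0,0,0,0,0.8]]]'
python3 - <<'E'
from h import *
a=grab('wrist','wc');s=grab('scene','sc');d=grab('side','dc')
A=cv2.resize(a['frame'],(400,300),interpolation=2)
B=cv2.resize(d['frame'][150:300,140:340],(400,300),interpolation=2)
C=cv2.resize(s['frame'][200:320,220:380],(400,300),interpolation=2)
D=cv2.resize(s['frame'],(400,300),interpolation=2)
cv2.imwrite('pics/cc.png',cv2.vconcat([cv2.hconcat([A,B]),cv2.hconcat([C,D])]))
E
```

```text
time: 18.42
tool_pos: [0.5941, 0.0334, 0.0453]
tool_rot: [0.0, 0.986, -0.169, 0.0]
contact_force: [0.1, 0.6, -0.5]
gripper_width: 0.798
time: 19.42
tool_pos: [0.4443, 0.0333, 0.2453]
tool_rot: [-0.0, 0.986, -0.169, 0.0]
contact_force: [0.1, 0.4, 0.4]
gripper_width: 0.799
```

View pics/cc.png

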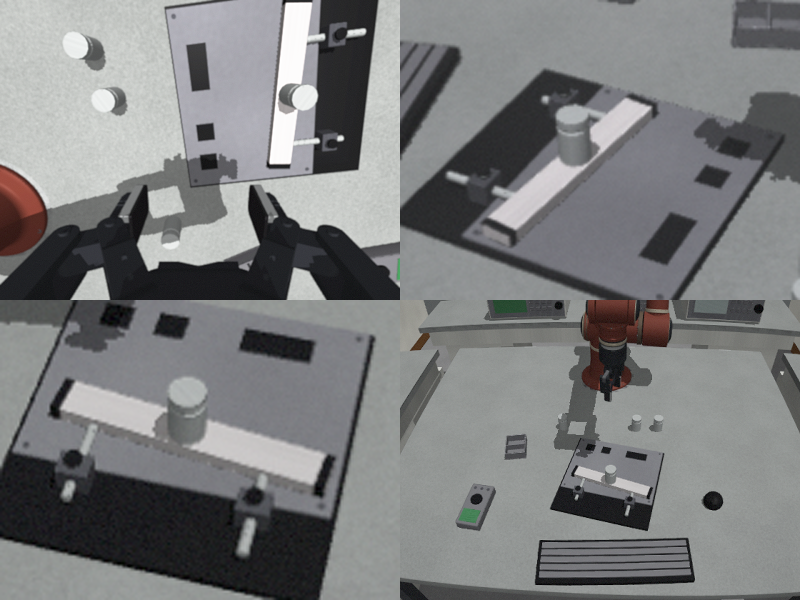

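The weight stands upright on the bar's middle; the bar meets both rods (wrist (308,38) and (295,143)). I'll do a numeric check that the bar hasn't shifted since the push, then hand in.

```bash
python3 - <<'E'
from h import *
a=cv2.cvtColor(load('sa')['frame'],6).astype(np.float32);c=cv2.cvtColor(load('sc')['frame'],6).astype(np.float32)
for n,(u,v) in dict(left=(338,262),right=(242,233),board=(368,283)).items():
    k=np.s_[v-14:v+14,u-16:u+16];print(n,cv2.phaseCorrelate(a[k],c[k],cv2.createHanningWindow((32,28),cv2.CV_32F)))
s=load('sc');u,v=220+187*.4,200+85*.4
print('weight top',pix2w(s,u,v,.084))
E
```

```text
left ((-0.05069475321593231, 0.05104635069012353), 0.9714304596185684)
right ((-0.1750134397231946, 0.06553329788254558), 1.0207537986338138)
board ((0.029004196691426287, 0.10287984854059573), 0.9062287146846454)
weight top [0.59001062 0.03145975 0.084     ]
```

```bash
python3 -c "
from plant import manip
print(manip.job_done())"
```

```text
the job is handed in; nothing more can be done
None
```

I slid the straightedge up to both stop rods, stood the leftmost weight on its middle, let go, moved the arm clear and handed in the job at about 20 s. The hand-in gives no verdict.

- **Contact with the rods:** The push force was about 7 N at most and the bar stopped moving with its edge along the line between the tips. I took that as both rods touched, because the contact at each rod could not be measured directly.
- **Lowering the weight:** I lowered it slightly too far. The tool briefly read 8.6 N vertically and 6.7 N sideways towards the rods, still under the 10 N limit. I eased it back a little before opening the jaws.
- **Final check:** The last pictures show the bar against both tips and the weight upright. The bar's ends had moved less than 0.2 pixels since the push. The weight is roughly 3–6 mm from the bar's middle, and this scene-camera reading sits a few mm off where the arm released it. The arm went nowhere near the tray, meter or mouse, and they look undisturbed.

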